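# Pack up the carver's tool case

### The arm

A 7-joint arm with a two-finger parallel gripper is mounted at the origin on the work surface. World frame = base frame: x ahead of the robot, y to its left, z up, the work surface at z = 0. Lengths are in m, angles in rad, forces in N, time in s.
With the tool pointing down it reaches from about 0.425 to 0.925 m from the base axis. Payload 6.8 kg.
Tool frame: the origin (TCP) lies at the very end of the fingers, on their centre line; the grasp point (between the pads) lies bot.hold_point_z behind it (bot.hold_point_z is the distance from the TCP to the grasp point, in m); x points along the fingers, z is the direction in which the jaws open and shut, and the axes are right-handed (so a half turn about x gives the same grasp; the last joint's range is limited). The gripper opens to 85 mm and grips with 20 to 120 N. Pads are 22 mm wide; open, the fingers measure 114 mm over their backs; the gripper's body (76 mm by 85 mm) begins 54 mm behind the grasp point. The pads swing forward as they close: fully open they stand 13 mm farther back than shut.
Start: joints at [-1.407, 0.477, 0.022, 1.555, -0.011, 1.109, -0.083], TCP at [0.181, 0.65, 0.231] pointing down, gripper open.
Joint ranges: [-2.96, 2.96], [-0.34, 2.1], [-1.41, 1.46], [0.24, 2.44], [-1.37, 4.51], [0.17, 1.92], [-2.96, 2.96]. Speed limits (rad/s): [2.39, 2.39, 3.14, 3.14, 3.14, 3.14, 3.14].

### API

Orientations are given as a unit quaternion [w, x, y, z].
In Python, from station import bot gives the robot as it stands.
- The arm moves only by the tool drive_tool, never from a script. Its arguments are lists of equal length, an entry for each row: "slide": the shift along the world's x, y, z in mm, a list of three; "turn": the turn, a rotation vector about the world's x, y, z in rad, a list of three; "gripper": the opening, from 0 (shut) to 1 (fully open). A call has 1 to 10 rows; each row is the pose to reach, as a shift and turn from the pose measured when the call began; what a row does not reach only later rows make up. A row lasts 1/10 s, in which the tool goes at most 50 mm and 8.59 degrees, less where a joint would pass 70% of its speed; a pose out of reach is approached as far as the arm can. A call with a gripper value outside its range is refused whole. The fingers move at their own pace and stop on an object; "squeeze" is the grip in N (left out, the last holds). Time passes only in rows, so rows that repeat a pose let the fingers close. It gives the time, the measured TCP pose, the force and the opening at its end, in the units of the state.
- bot.get_obs(): the state, without advancing time (a new reading comes with each control period).
- bot.read_camera(name): name is "scene" or "top"; returns a dict with "color" (400x640x3 uint8, red, green, blue), "fovy" (degrees; the focal length in pixels is half the picture's height over the tangent of half this angle, whatever the lens; pixels are square), "cx", "cy" (the principal point, pixels), "dist_coeffs" ([k1, k2, p1, p2, k3] as OpenCV has them; the pictures are not rectified), "R" (3x3) and "t" (3): a world point X has camera coordinates R X + t. Camera axes: x right, y down, z forward; pixel columns grow to the right and rows downward; lengths in m; the calibration is good to about 2 mm. A picture is of the moment at which its call begins. There is no depth.
- bot.hand_in(): hands the job in, once; it reports no verdict.
The state is a dict: "t": time; "q": joint angles; "joint_vel": joint speeds; "joint_torque": joint torques, N m; "eef_pos": TCP position; "tool_rot": TCP orientation; "contact_force": force on the tool from outside, world axes, zero at the start; "torque": the same for the moment, N m; "gripper_width": opening from 0.0 (shut) to 1.0 (fully open).
Only numpy, scipy, OpenCV 4.12 (cv2) and the standard library are available. Lean on these libraries where they do the work, as an engineer would, in place of code of your own. Each camera call takes 0.05 s, during which the arm holds its last target.

### The job

Close the carver's tool case for the day: with the fingertips or the outside of the fingers, first push over the tool board that stands upright in the case and fold it down flat onto the divider, and only then push over the open lid and swing it fully shut, so that it sits flush on the case's rim. Guide both down gently without slamming or forcing them, and grasp or lift nothing. Leave the tools in the case and everything on the bench where they are.

Things in the scene. Friction and masses are not known exactly. Their poses are not given: they have to be found in the camera images.
- case: Plywood tool case, fixed on the bench: open box 290 mm long (its x), 210 mm wide (y), 80 mm high, walls 8 mm. Origin: centre of its underside; z up, yaw within 0.4 rad of the world's. Lid hinged on the +y long wall, tool board inside along the -y long wall. A divider along x, 62 mm high, 8 mm thick, at y = +50 mm, parts the tray of gouges (-y) from a 43 mm wide trough (+y).
- tool_board (a joint): Angle of the upright flap in the case, the tool board (rad): 0 = flat on the divider, 1.57 = upright; starts at 1.38 to 1.66. Plywood, 266 mm along the hinge, 140 mm to its free edge, 8 mm thick; palm gouges fixed on the inner face, which looks to the lid; outer face plain. Folds from the -y wall towards +y. Stiff hinge (0.4 N m): it stays where left, so push it all the way (3 to 6 N at the edge).
- board_hinge (a point): Middle of the tool board's hinge axis, which runs along the case's x; at (0, -84, 62) mm in the case's frame.
- board_edge (a point): Middle of the tool board's free edge, on its outer face: 140 mm from the hinge axis, the outer face lying 8 mm off the axis. The outer face is the upper one when folded (then 70 mm above the bench, 10 mm below the case's rim).
- lid (a joint): Angle of the lid (rad): 0 = shut on the rim, 1.57 = upright; starts leaning outward at 1.72 to 1.95 (stop 2.05). Plywood shell 290 mm along the hinge, 210 mm to its free edge, 24 mm deep, outer face plain. Swings from the +y wall towards -y. Stiff hinge (0.6 N m): it stays where left, so push it all the way (3 to 6 N at the edge).
- lid_hinge (a point): Middle of the lid's hinge axis, which runs along the case's x on the outer top edge of the +y wall; at (0, 105, 80) mm in the case's frame.
- lid_edge (a point): Middle of the lid's free edge, on its outer face: 210 mm from the hinge axis, the outer face lying 24 mm off the axis (104 mm above the bench when shut).
- tray_gouge: Bystander: loose carving gouge lying along the tray floor of the case, under the place of the folded board; 205 mm long, handle 20 mm thick; origin at the ferrule, on its underside.
- slip_stone: Bystander: grey slip stone 95 x 30 x 12 mm, lying in the trough of the case; origin: centre of its underside.
- mallet: Bystander: carver's wooden mallet standing on its head on the bench beyond the case's -y wall, handle up; head 78 mm across, 210 mm tall; origin: centre of its underside.
- bench_gouge: Bystander: carving gouge lying on the bench between case and mallet, 245 mm long, 26 mm thick; origin at the ferrule, on its underside.
- oil_bottle: Bystander: amber oil bottle, 48 mm across, 125 mm tall, standing on the bench beyond the lid; origin: centre of its underside.
- strop: Bystander: leather-faced strop with a handle, 230 x 50 x 20 mm, lying on the bench beyond the lid; origin: under the middle of its blade.
- offcut: Bystander: block of wood 70 x 110 x 45 mm on the bench off the case's far (+x) end; origin: centre of its underside.
- knife: Bystander: carving knife 165 mm long, 16 mm thick, on the bench off the case's far (+x) end; origin at the ferrule, on its underside.

How it is judged:
On the way, in this order (a step that is already met when the one before it is completed fails the run):
1. the tool board is folded down flat while the lid still stands open (value of joint tool_board below 0.06 rad and value of joint lid above 0.9 rad), for 0.2 s.
2. the lid is shut on the rim over the folded tool board (value of joint tool_board below 0.06 rad and value of joint lid below 0.035 rad), for 0.2 s.
At the end, for the whole second after the job is handed in: The tool board is folded down (joint under 0.06 rad, free edge within about 8 mm of flat), the lid is shut (joint under 0.035 rad, free edge within about 7 mm of the rim), and every loose thing is within 30 mm of where it was (all of step 2 and distance of each of tray_gouge, slip_stone, mallet, bench_gouge, oil_bottle, strop, offcut, knife from where it was at the start of the episode below 0.03 m); the robot touches nothing.
It fails at once if the lid is swung down while the tool board still stands up (value of joint lid below 0.9 rad and value of joint tool_board above 0.15 rad).
It fails at once if the tool board or the lid is slammed (moves down faster than 3 rad/s) (velocity of joint any of tool_board, lid below -3 rad/s).
It fails at once if the case, its tool board or its lid is forced (pressed with more than 80 N) (contact force between the fingers and case above 80 N).
It fails at once if a loose tool in the case is moved by more than 30 mm, lifted or carried (distance of any of tray_gouge, slip_stone from where it was at the start of the episode above 0.03 m).
It fails at once if a thing on the bench is moved by more than 30 mm, lifted or carried (distance of any of mallet, bench_gouge, oil_bottle, strop, offcut, knife from where it was at the start of the episode above 0.03 m).
It also fails if it takes over 61 s, if anything falls off the work surface, if the arm or the gripper's body presses on something with over 40 N, if the wrist force passes 120 N, or if a joint passes its speed limit or range.

## Working session

There is one attempt and no reset: what is moved stays moved. The work goes in short steps, Python scripts to look and compute and a tool call to move; the robot and the scene stay as the last step left them, time stands still between calls to the robot, and variables do not carry over. Pictures are saved under pics/ and viewed, and the job is handed in when it is done.

Besides the shell and the picture viewer there is one more tool, called after "Emit:" as name(argument=value, ...), one argument or row to a line, values as JSON. drive_tool: Moves the arm, as the interface text tells. Its arguments: {"type":"object","properties":{"slide":{"type":"array"},"turn":{"type":"array"},"gripper":{"type":"array"},"squeeze":{"type":"number"}},"required":["slide","turn","gripper"]}

```bash
mkdir -p pics; python3 - <<'E'
from station import bot
import cv2
o=bot.get_obs(); print({k:o[k] for k in o}); print(bot.hold_point_z)
for n in("scene","top"):
    c=bot.read_camera(n); cv2.imwrite(f"pics/{n}0.png",c["color"][:,:,::-1])
    print(n,c["fovy"],c["cx"],c["cy"],c["dist_coeffs"],c["R"],c["t"])
E
```

```text
{'t': 0.0, 'q': array([-1.40709397,  0.47779238,  0.02233402,  1.55649488, -0.01152731,
        1.10929005, -0.08308036]), 'joint_vel': array([ 0.00047807, -0.0001558 ,  0.00048903, -0.0009614 , -0.00089157,
        0.00103099,  0.00020862]), 'joint_torque': array([-1.15136675e-05, -5.96422112e+01,  1.60758309e+00, -2.81201541e+01,
        1.23773224e-02,  9.23573185e-03,  1.35836976e-05]), 'eef_pos': array([0.18105649, 0.64962749, 0.23031244]), 'tool_rot': array([ 0.5626259 , -0.42808523,  0.56362208,  0.42722978]), 'contact_force': array([ 1.29678782,  0.26617246, -0.24485367]), 'torque': array([-9.38940291e-03, -3.65213482e-02, -5.73005157e-05]), 'gripper_width': 0.9983965775436184}
0.0187
scene 55.681306335256465 320.20596141634314 200.27742708952178 [-0.00772135  0.          0.          0.          0.        ] [[ 0.60611461  0.79520142 -0.01672644]
 [ 0.54834122 -0.43300239 -0.71542354]
 [-0.5761484   0.42445686 -0.69849079]] [-0.4200659  -0.26172317  1.27705687]
top 47.791950778268294 325.42617043315386 200.86997514648084 [-0.1324905  0.         0.         0.         0.       ] [[ 0.02261088 -0.99973487 -0.00435162]
 [-0.99196413 -0.02189273 -0.1246109 ]
 [ 0.12448259  0.00713422 -0.99219614]] [0.06498489 0.63450684 1.12116087]
```

View pics/scene0.png

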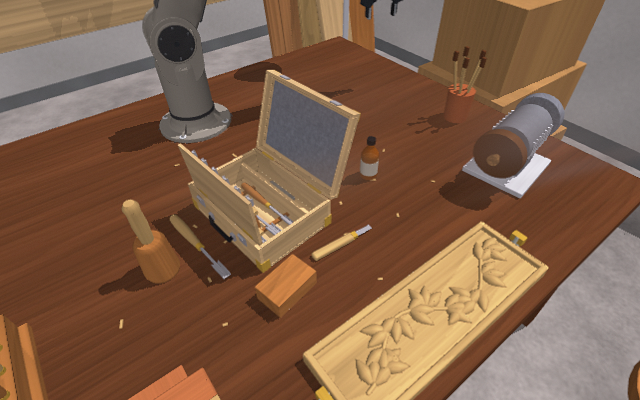

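View pics/top0.png

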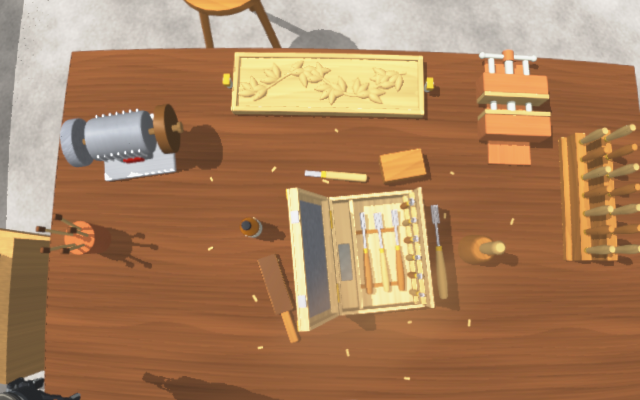

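Top view: case about (295–440, 190–325), its x axis up the picture, lid leaning left, tool board seen edge-on at columns ~405–430, mallet (480,250), bottle (250,228), strop (275,290). I'll zoom in for corners.

```bash
cat > h.py <<'E'
import numpy as np,cv2
from station import bot
def cam(n):
    c=bot.read_camera(n); f=200/np.tan(np.radians(c["fovy"])/2)
    c["K"]=np.array([[f,0,c["cx"]],[0,f,c["cy"]],[0,0,1]]);c["D"]=np.array(c["dist_coeffs"]);c["R"]=np.array(c["R"]);c["t"]=np.array(c["t"]);return c
def ray(c,uv):
    p=cv2.undistortPoints(np.array([[uv]],float),c["K"],c["D"])[0,0]
    d=c["R"].T@np.array([p[0],p[1],1]);return -c["R"].T@c["t"],d/np.linalg.norm(d)
def onz(c,uv,z):
    o,d=ray(c,uv);return o+d*(z-o[2])/d[2]
def tri(c1,u1,c2,u2):
    a,d=ray(c1,u1);b,e=ray(c2,u2)
    s=np.linalg.lstsq(np.c_[d,-e],b-a,rcond=None)[0];p=a+s[0]*d;q=b+s[1]*e
    return (p+q)/2,np.linalg.norm(p-q)
def proj(c,X):
    return cv2.projectPoints(np.atleast_2d(np.array(X,float)),cv2.Rodrigues(c["R"])[0],c["t"],c["K"],c["D"])[0][:,0]
def crop(c,x0,y0,w,h,s,fn):
    im=c["color"][y0:y0+h,x0:x0+w,::-1];im=cv2.resize(im,None,fx=s,fy=s,interpolation=cv2.INTER_CUBIC)
    for i in range(0,w,20):
        cv2.putText(im,str(x0+i),(i*s,8),0,.3,(0,0,255),1);cv2.line(im,(i*s,8),(i*s,14),(0,0,255),1)
    for i in range(0,h,20):
        cv2.putText(im,str(y0+i),(0,i*s+4),0,.3,(0,0,255),1)
    cv2.imwrite("pics/"+fn,im)
E
python3 - <<'E'
from h import *
crop(cam("scene"),160,60,210,215,4//2+1,"s1.png") 
crop(cam("top"),240,175,220,165,3,"t1.png")
E
```

```text
(no output)
```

View pics/s1.png

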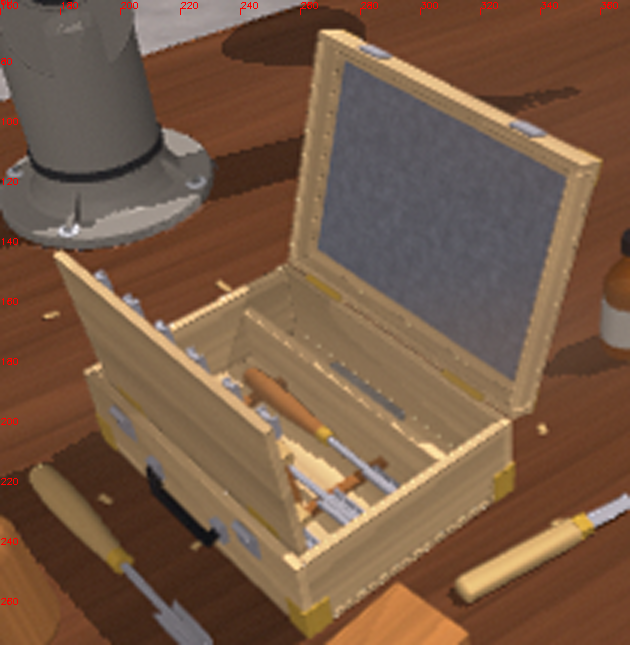

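View pics/t1.png

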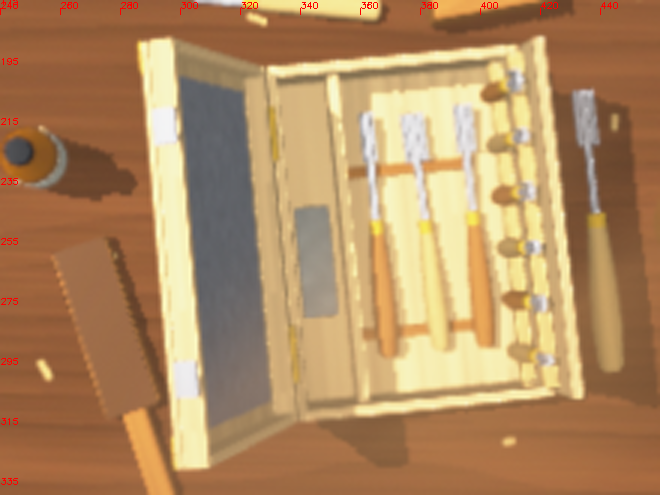

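```bash
python3 - <<'E'
from h import *
s=cam("scene");t=cam("top")
A=onz(s,(160+298/3,60+572/3),.08);B=onz(s,(160+512/3,60+422/3),.08);C=onz(s,(160+87/3,60+372/3),.08)
A0=onz(s,(160+312/3,60+636/3),.0)
print("+x-y",A,A0,"+x+y",B,"-x-y",C,"len",np.linalg.norm(A-C),"wid",np.linalg.norm(A-B))
T=[onz(t,(240+u/3,175+v/3),.08) for u,v in((268,70),(298,418))]
print("top +y rim corners",T,np.linalg.norm(T[0]-T[1]))
ex=(A-C);ex/=np.linalg.norm(ex);ey=B-A;ey/=np.linalg.norm(ey)
print("yaw",np.arctan2(ex[1],ex[0]),np.arctan2(-ey[0],ey[1]))
# board corners: scene + top
for nm,su,tu in (("board -x edge",(58,254),(578,394)),("board +x edge",(270,432),(542,40)),("lid -x",(322,34),(175,465)),("lid +x",(600,160),(142,42))):
    print(nm,tri(s,(160+su[0]/3,60+su[1]/3),t,(240+tu[0]/3,175+tu[1]/3)))
E
```

```text
+x-y [ 0.664848   -0.13474128  0.08      ] [ 6.62130860e-01 -1.33118304e-01 -1.11022302e-16] +x+y [0.64050399 0.07240188 0.08      ] -x-y [ 0.37799336 -0.16520361  0.08      ] len 0.2884675707841487 wid 0.2085687376115241
top +y rim corners [array([0.63441985, 0.06929484, 0.08      ]), array([0.35121573, 0.03884565, 0.08      ])] 0.28483631368765155
yaw 0.10579782317065613 0.11698603372468383
board -x edge (array([ 0.38670515, -0.1598415 ,  0.20120274]), np.float64(0.0020404638059408537))
board +x edge (array([ 0.64736769, -0.13091355,  0.1995804 ]), np.float64(0.007143151344002793))
lid -x (array([0.33794047, 0.11963504, 0.27102602]), np.float64(0.014493749005474527))
lid +x (array([0.62765636, 0.15793814, 0.27339641]), np.float64(0.003672244714486639))
```

```bash
cat >> h.py <<'E'
from scipy.spatial.transform import Rotation as Ro
YAW=.111;C0=np.array([.509,-.0465,0]);RC=Ro.from_euler("z",YAW).as_matrix()
def w(x,y,z): return (C0+RC@np.array([x,y,z])/1000)
def c(p): return RC.T@(np.array(p)-C0)*1000
def board(th,s=140): return -84+s*np.cos(th)-8*np.sin(th), 62+s*np.sin(th)+8*np.cos(th)
def lid(th,s=210): return 105-s*np.cos(th)+24*np.sin(th), 80+s*np.sin(th)+24*np.cos(th)
def st():
    o=bot.get_obs();q=o["tool_rot"];R=Ro.from_quat(q[[1,2,3,0]]).as_matrix()
    print("t",o["t"],"tcp",o["eef_pos"].round(4),"case",c(o["eef_pos"]).round(1),"F",o["contact_force"].round(1),"w",round(o["gripper_width"],2));return o,R
E
python3 - <<'E'
from h import *
o,R=st();print(R.round(3))
jz=R[:,2];print("jaw ang",np.arctan2(jz[1],jz[0]))
t=cam("top");s=cam("scene")
print("mallet top",c(onz(t,(496,248),.21)),"scene",c(onz(s,(129,206),.2)))
print("bottle top",c(onz(t,(246,226),.12)))
for z in (.0,):print([c(onz(t,p,.02)).round() for p in((262,258),(436,208),(445,297))])
# verify model
for nm,P in (("board",[w(x,*board(1.62)) for x in(-133,133)]),("lid",[w(x,*lid(1.85)) for x in(-145,145)]),("rim",[w(x,y,80) for x in(-145,145) for y in(-105,105)])):
    print(nm,"scene",proj(s,P).round(1).tolist(),"top",proj(t,P).round(1).tolist())
E
```

```text
t 0.3 tcp [0.1811 0.6501 0.231 ] case [-248.7  728.6  231. ] F [ 0.1 -0.3 -0.1] w 1.0
[[-0.    -0.963  0.268]
 [-0.001  0.268  0.963]
 [-1.    -0.    -0.001]]
jaw ang 1.2990012714400005
mallet top [ -22.11693429 -253.30587971  210.        ] scene [ -25.40210511 -262.57707365  200.        ]
bottle top [ 83.57490486 306.02373447 120.        ]
[array([  6., 288.,  20.]), array([  95., -177.,   20.]), array([-137., -175.,   20.])]
board scene [[179.1, 144.7], [249.6, 204.6]] top [[432.1, 305.7], [419.0, 185.3]]
lid scene [[272.3, 70.1], [359.4, 114.2]] top [[300.1, 329.0], [288.4, 186.0]]
rim scene [[188.1, 184.0], [256.6, 147.9], [259.3, 250.6], [331.4, 200.6]] top [[423.7, 305.1], [338.1, 313.5], [411.1, 188.1], [327.5, 195.5]]
```

Emit:
drive_tool(
  slide=[
    [20,-20,45],
    [50,-60,80],
    [85,-95,100],
    [120,-130,120],
    [155,-165,120],
    [190,-200,120],
    [220,-240,120],
    [250,-280,120],
    [285,-315,120],
    [320,-350,120],
  ],
  turn=[
    [0,0,-0.12],
    [0,0,-0.24],
    [0,0,-0.36],
    [0,0,-0.48],
    [0,0,-0.6],
    [0,0,-0.72],
    [0,0,-0.84],
    [0,0,-0.96],
    [0,0,-1.08],
    [0,0,-1.19],
  ],
  gripper=[0,0,0,0,0,0,0,0,0,0],
)

```text
t: 1.4
eef_pos: [0.4904, 0.3103, 0.3516]
tool_rot: [0.706, -0.037, 0.706, 0.037]
contact_force: [0.2, 0.7, -0.6]
gripper_width: -0.001
```

Emit:
drive_tool(
  slide=[
    [3,-48,0],
    [7,-97,0],
    [10,-146,0],
    [13,-194,0],
    [16,-243,0],
    [20,-292,0],
    [23,-340,0],
    [26,-389,0],
    [30,-438,0],
    [33,-486,0],
  ],
  turn=[
    [0,0,0],
    [0,0,0],
    [0,0,0],
    [0,0,0],
    [0,0,0],
    [0,0,0],
    [0,0,0],
    [0,0,0],
    [0,0,0],
    [0,0,0],
  ],
  gripper=[0,0,0,0,0,0,0,0,0,0],
)

```text
t: 2.4
eef_pos: [0.5233, -0.1776, 0.3521]
tool_rot: [0.707, -0.037, 0.706, 0.037]
contact_force: [0.9, 1.0, 0.1]
gripper_width: 0.003
```

```bash
python3 - <<'E'
from h import *
o,R=st();print(R.round(3),o["q"].round(2))
t=cam("top");s=cam("scene")
cv2.imwrite("pics/b.png",np.hstack([s["color"][40:300,100:420],t["color"][120:380,220:540]])[:,:,::-1])
E
```

```text
t 2.4 tcp [ 0.5233 -0.1776  0.3521] case [  -0.4 -131.9  352.1] F [0.9 1.  0.1] w 0.0
[[ 0.001 -0.105  0.995]
 [ 0.001  0.995  0.105]
 [-1.     0.001  0.001]] [-0.42  0.21  0.76  1.73 -0.15  1.26  0.48]
```

View pics/b.png

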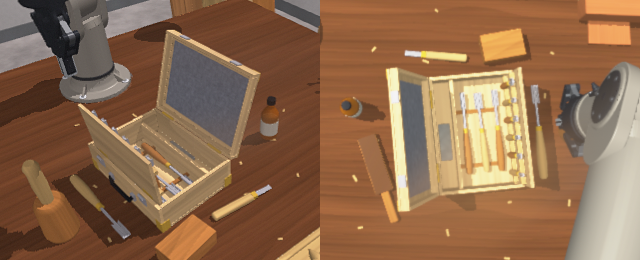

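```bash
python3 - <<'E'
from h import *
t=cam("top");s=cam("scene");o,R=st()
for c_ in(s,t): print(proj(c_,[o["eef_pos"],o["eef_pos"]+[0,0,.1]]), -c_["R"].T@c_["t"])
cv2.imwrite("pics/b2.png",s["color"][:,:,::-1]);cv2.imwrite("pics/b3.png",t["color"][:,:,::-1])
E
```

```text
t 2.6 tcp [ 0.5231 -0.1771  0.3517] case [  -0.5 -131.4  351.7] F [ 0.4  1.4 -1.4] w -0.0
[[175.99655295 113.77558768]
 [157.86098696  57.35312718]] [ 1.13389595 -0.32134531  0.69774335]
[[459.88778446 241.21009598]
 [477.22030016 238.98043429]] [0.48837365 0.07086014 1.19176075]
```

View pics/b2.png

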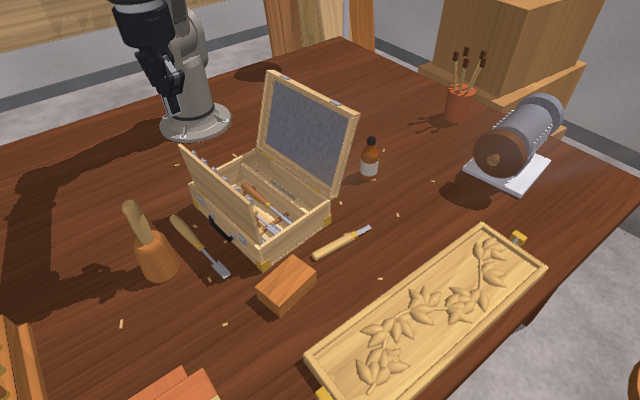

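View pics/b3.png

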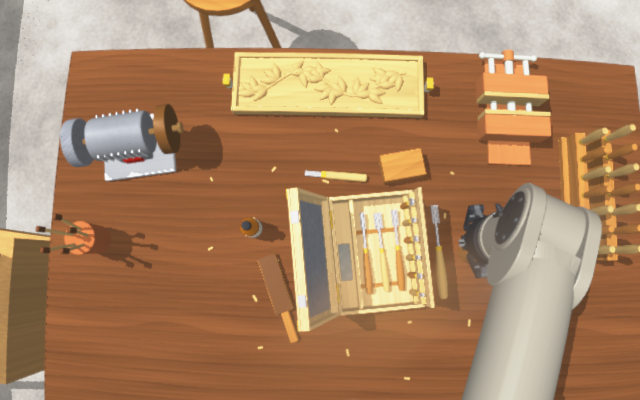

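Emit:
drive_tool(
  slide=[
    [0,0,-40],
    [0,0,-80],
    [0,0,-120],
    [0,0,-150],
    [0,0,-175],
    [0,0,-175],
  ],
  turn=[
    [0,0,0],
    [0,0,0],
    [0,0,0],
    [0,0,0],
    [0,0,0],
    [0,0,0],
  ],
  gripper=[0,0,0,0,0,0],
)

```text
t: 3.2
eef_pos: [0.5212, -0.1741, 0.1736]
tool_rot: [0.704, -0.036, 0.708, 0.038]
contact_force: [0.5, 0.1, -1.4]
gripper_width: -0.001
```

```bash
python3 - <<'E'
from h import *
o,R=st()
for th in np.r_[1.62,1.57:-0.05:-.1]:
    y,z=board(th,115)
    if th>1.57: y=board(th,140)[0]
    d=(w(0,y-11,z)-o["eef_pos"])*1000
    print(round(th,2),d.round(0))
E
```

```text
t 3.2 tcp [ 0.5212 -0.1741  0.1736] case [  -2.  -128.2  173.6] F [ 0.5  0.1 -1.4] w -0.0
1.62 [-0. 18.  3.]
1.57 [-1. 25.  3.]
1.47 [-2. 37.  4.]
1.37 [-3. 48.  3.]
1.27 [-5. 59.  1.]
1.17 [-6. 70. -3.]
1.07 [-7. 81. -7.]
0.97 [ -8.  91. -12.]
0.87 [ -9. 101. -19.]
0.77 [-10. 110. -26.]
0.67 [-11. 118. -34.]
0.57 [-12. 125. -43.]
0.47 [-13. 131. -52.]
0.37 [-13. 137. -63.]
0.27 [-14. 141. -73.]
0.17 [-14. 144. -84.]
0.07 [-14. 147. -96.]
-0.03 [ -14.  148. -107.]
```

Emit:
drive_tool(
  slide=[
    [0,9,2],
    [0,18,3],
    [-1,25,3],
    [-1,31,4],
    [-2,37,4],
    [-3,43,4],
    [-3,48,3],
    [-4,54,2],
    [-5,59,1],
    [-5,65,-1],
  ],
  turn=[
    [0,0,0],
    [0,0,0],
    [0,0,0],
    [0,0,0],
    [0,0,0],
    [0,0,0],
    [0,0,0],
    [0,0,0],
    [0,0,0],
    [0,0,0],
  ],
  gripper=[0,0,0,0,0,0,0,0,0,0],
)

```text
t: 4.2
eef_pos: [0.5161, -0.1087, 0.1726]
tool_rot: [0.704, -0.036, 0.708, 0.038]
contact_force: [0.4, -1.7, 2.5]
gripper_width: -0.003
```

```bash
python3 - <<'E'
from h import *
o,R=st()
t=cam("top");s=cam("scene")
a=cv2.resize(s["color"][100:280,140:360],None,fx=1.8,fy=1.8);b=cv2.resize(t["color"][160:340,280:500],None,fx=1.8,fy=1.8)
cv2.imwrite("pics/d.png",np.hstack([a,b])[:,:,::-1])
for th in np.r_[1.17:-0.05:-.1]:
    y,z=board(th,115)
    d=(w(0,y-11,z)-o["eef_pos"])*1000
    print(round(th,2),d.round(0))
E
```

```text
t 4.2 tcp [ 0.5161 -0.1087  0.1726] case [  0.2 -62.6 172.6] F [ 0.4 -1.7  2.5] w -0.0
1.17 [-1.  5. -2.]
1.07 [-2. 16. -6.]
0.97 [ -3.  26. -11.]
0.87 [ -4.  35. -18.]
0.77 [ -5.  44. -25.]
0.67 [ -6.  52. -33.]
0.57 [ -7.  60. -42.]
0.47 [ -8.  66. -51.]
0.37 [ -8.  71. -62.]
0.27 [ -9.  76. -72.]
0.17 [ -9.  79. -83.]
0.07 [ -9.  81. -95.]
-0.03 [  -9.   82. -106.]
```

View pics/d.png

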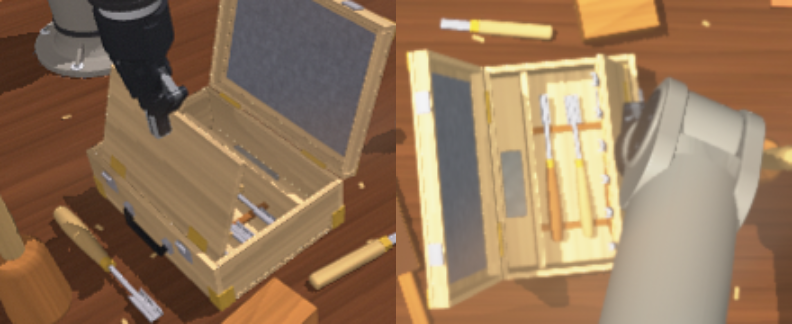

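The board is tilting with the fingertip on its outer face (left panel, tip ~(160,130)), force about 3 N. Continuing along the arc.

Emit:
drive_tool(
  slide=[
    [-1,5,-2],
    [-2,11,-4],
    [-2,16,-6],
    [-3,21,-9],
    [-3,26,-11],
    [-4,31,-14],
    [-4,35,-18],
    [-5,40,-21],
    [-5,44,-25],
    [-6,48,-29],
  ],
  turn=[
    [0,0,0],
    [0,0,0],
    [0,0,0],
    [0,0,0],
    [0,0,0],
    [0,0,0],
    [0,0,0],
    [0,0,0],
    [0,0,0],
    [0,0,0],
  ],
  gripper=[0,0,0,0,0,0,0,0,0,0],
)

```text
t: 5.3
eef_pos: [0.5099, -0.059, 0.1428]
tool_rot: [0.704, -0.036, 0.709, 0.039]
contact_force: [0.8, -0.4, 0.7]
gripper_width: 0.0
```

Emit:
drive_tool(
  slide=[
    [0,4,-4],
    [-1,8,-8],
    [-1,11,-13],
    [-1,15,-17],
    [-2,18,-22],
    [-2,20,-27],
    [-2,23,-32],
    [-3,26,-37],
    [-3,28,-43],
    [-3,30,-48],
  ],
  turn=[
    [0,0,0],
    [0,0,0],
    [0,0,0],
    [0,0,0],
    [0,0,0],
    [0,0,0],
    [0,0,0],
    [0,0,0],
    [0,0,0],
    [0,0,0],
  ],
  gripper=[0,0,0,0,0,0,0,0,0,0],
)

```text
t: 6.3
eef_pos: [0.5067, -0.0288, 0.0941]
tool_rot: [0.703, -0.036, 0.709, 0.039]
contact_force: [-0.3, 0.0, 1.1]
gripper_width: 0.001
```

```bash
python3 - <<'E'
from h import *
o,R=st();print(R.round(3))
t=cam("top");s=cam("scene")
a=cv2.resize(s["color"][100:280,140:360],None,fx=1.8,fy=1.8);b=cv2.resize(t["color"][160:340,280:500],None,fx=1.8,fy=1.8)
cv2.imwrite("pics/e.png",np.hstack([a,b])[:,:,::-1])
for th in np.r_[.37:-0.06:-.05]:
    y,z=board(th,115)
    d=(w(0,y-11,z)-o["eef_pos"])*1000
    print(round(th,2),d.round(0))
E
```

```text
t 6.3 tcp [ 0.5067 -0.0288  0.0941] case [-0.4 17.8 94.1] F [-0.3  0.   1.1] w 0.0
[[-0.008 -0.106  0.994]
 [ 0.004  0.994  0.106]
 [-1.     0.005 -0.007]]
0.37 [ 1. -8. 17.]
0.32 [ 1. -6. 12.]
0.27 [ 1. -4.  6.]
0.22 [ 1. -2.  1.]
0.17 [ 0. -1. -5.]
0.12 [  0.   0. -10.]
0.07 [  0.   1. -16.]
0.02 [  0.   2. -22.]
-0.03 [  0.   2. -28.]
```

View pics/e.png

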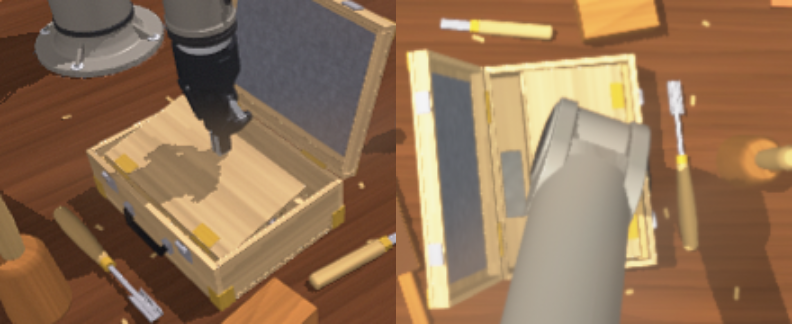

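The board is down to roughly 0.2 rad. The tool keeps clear of the lid and rim.

Emit:
drive_tool(
  slide=[
    [0,0,-5],
    [0,1,-9],
    [0,1,-13],
    [0,1,-17],
    [0,2,-20],
    [0,2,-22],
    [0,2,-23],
    [0,2,-24],
  ],
  turn=[
    [0,0,0],
    [0,0,0],
    [0,0,0],
    [0,0,0],
    [0,0,0],
    [0,0,0],
    [0,0,0],
    [0,0,0],
  ],
  gripper=[0,0,0,0,0,0,0,0],
)

```text
t: 7.2
eef_pos: [0.5063, -0.0264, 0.07]
tool_rot: [0.703, -0.036, 0.709, 0.039]
contact_force: [-3.6, 0.7, 15.0]
gripper_width: 0.002
```

Emit:
drive_tool(
  slide=[
    [0,0,-1],
    [0,0,-1],
    [0,0,-1],
  ],
  turn=[
    [0,0,0],
    [0,0,0],
    [0,0,0],
  ],
  gripper=[0,0,0],
)

```text
t: 7.5
eef_pos: [0.5063, -0.0265, 0.07]
tool_rot: [0.703, -0.035, 0.709, 0.04]
contact_force: [-4.2, 1.2, 14.4]
gripper_width: -0.001
```

Emit:
drive_tool(
  slide=[
    [0,0,20],
    [0,0,60],
    [0,0,100],
    [0,-5,145],
    [0,-10,190],
    [0,-10,235],
    [0,-10,280],
    [0,-10,280],
  ],
  turn=[
    [0,0,0],
    [0,0,0],
    [0,0,0],
    [0,0,0],
    [0,0,0],
    [0,0,0],
    [0,0,0],
    [0,0,0],
  ],
  gripper=[0,0,0,0,0,0,0,0],
)

```text
t: 8.3
eef_pos: [0.5092, -0.0372, 0.3558]
tool_rot: [0.707, -0.035, 0.706, 0.04]
contact_force: [0.9, 0.5, -0.8]
gripper_width: -0.002
```

```bash
python3 - <<'E'
from h import *
o,R=st();print(R.round(3))
t=cam("top");s=cam("scene")
a=cv2.resize(s["color"][40:280,140:360],None,fx=1.8,fy=1.8);b=cv2.resize(t["color"][120:360,260:480],None,fx=1.8,fy=1.8)
cv2.imwrite("pics/f.png",np.hstack([a,b])[:,:,::-1])
for th in (0,.06): print(th,proj(s,[w(x,*board(th)) for x in(-133,133)]).round(1).tolist())
o=o["eef_pos"]
print(((w(0,225,350)-o)*1000).round())
E
```

```text
t 8.3 tcp [ 0.5092 -0.0372  0.3558] case [  1.2   9.2 355.8] F [ 0.9  0.5 -0.8] w -0.0
[[ 0.001 -0.105  0.994]
 [ 0.008  0.994  0.105]
 [-1.     0.008  0.002]]
0 [[245.0, 160.6], [312.7, 211.6]]
0.06 [[244.3, 158.2], [312.3, 209.2]]
[-25. 214.  -6.]
```

View pics/f.png

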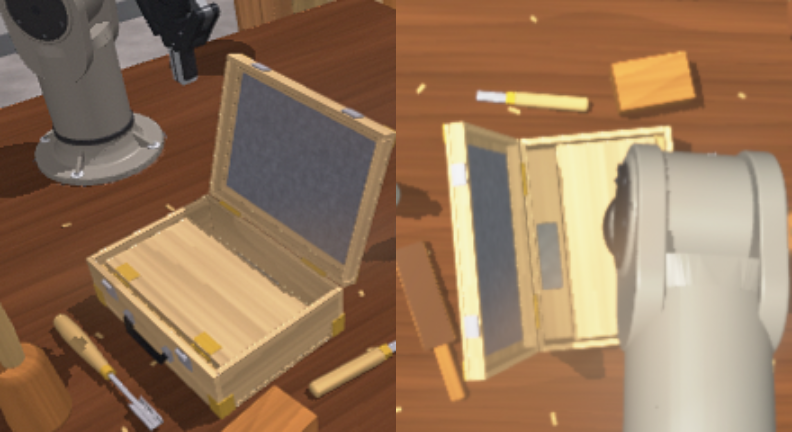

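Emit:
drive_tool(
  slide=[
    [-5,43,0],
    [-10,86,0],
    [-15,129,0],
    [-20,172,0],
    [-25,214,0],
    [-25,214,0],
  ],
  turn=[
    [0,0,0],
    [0,0,0],
    [0,0,0],
    [0,0,0],
    [0,0,0],
    [0,0,0],
  ],
  gripper=[0,0,0,0,0,0],
)

```text
t: 9.0
eef_pos: [0.4789, 0.1841, 0.348]
tool_rot: [0.702, -0.039, 0.71, 0.043]
contact_force: [-0.5, 0.7, -0.5]
gripper_width: 0.004
```

```bash
python3 - <<'E'
from h import *
o,R=st();print(o["q"].round(2))
s=cam("scene");t=cam("top")
cv2.imwrite("pics/g.png",np.hstack([s["color"][0:300,100:420],t["color"][100:400,180:500]])[:,:,::-1])
E
```

```text
t 9.0 tcp [0.4789 0.1841 0.348 ] case [ -4.4 232.6 348. ] F [-0.5  0.7 -0.5] w 0.0
[-1.    0.11  0.57  1.81 -0.07  1.25 -0.29]
```

View pics/g.png

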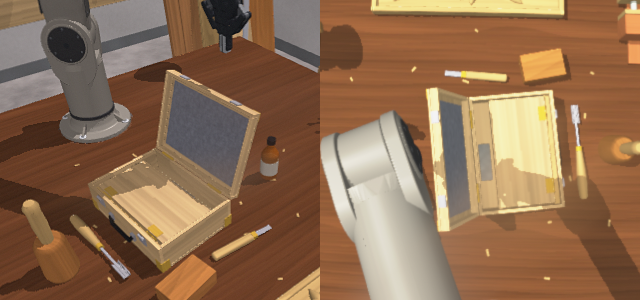

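Emit:
drive_tool(
  slide=[
    [0,0,-40],
    [0,0,-75],
    [0,0,-98],
    [0,0,-98],
  ],
  turn=[
    [0,0,0],
    [0,0,0],
    [0,0,0],
    [0,0,0],
  ],
  gripper=[0,0,0,0],
)

```text
t: 9.5
eef_pos: [0.4782, 0.1752, 0.247]
tool_rot: [0.7, -0.037, 0.712, 0.037]
contact_force: [-1.4, -0.2, -0.1]
gripper_width: -0.004
```

```bash
python3 - <<'E'
from h import *
o,R=st()
for th in np.r_[1.85,1.7,1.57:-0.05:-.1]:
    y,z=lid(th,170)
    if th>1.57: y=lid(th,210)[0];z=250
    d=(w(0,y+11,z)-o["eef_pos"])*1000
    print(round(th,2),d.round(0))
E
```

```text
t 9.5 tcp [0.4782 0.1752 0.247 ] case [ -6.1 223.7 247. ] F [-1.4 -0.2 -0.1] w -0.0
1.85 [  9. -26.   3.]
1.7 [ 12. -56.   3.]
1.57 [ 15. -83.   3.]
1.47 [  17. -100.    5.]
1.37 [  19. -117.    4.]
1.27 [  21. -134.    2.]
1.17 [  23. -150.   -1.]
1.07 [  25. -167.   -6.]
0.97 [  26. -182.  -13.]
0.87 [  28. -197.  -22.]
0.77 [  30. -211.  -31.]
0.67 [  31. -224.  -43.]
0.57 [  32. -236.  -55.]
0.47 [  34. -246.  -69.]
0.37 [  35. -255.  -83.]
0.27 [  35. -263.  -99.]
0.17 [  36. -269. -115.]
0.07 [  37. -273. -131.]
-0.03 [  37. -276. -148.]
```

Emit:
drive_tool(
  slide=[
    [5,-14,2],
    [9,-26,3],
    [10,-36,3],
    [11,-46,3],
    [12,-56,3],
    [13,-66,3],
    [14,-75,3],
    [15,-83,3],
    [16,-92,4],
    [17,-100,5],
  ],
  turn=[
    [0,0,0],
    [0,0,0],
    [0,0,0],
    [0,0,0],
    [0,0,0],
    [0,0,0],
    [0,0,0],
    [0,0,0],
    [0,0,0],
    [0,0,0],
  ],
  gripper=[0,0,0,0,0,0,0,0,0,0],
)

```text
t: 10.5
eef_pos: [0.4957, 0.0747, 0.2525]
tool_rot: [0.701, -0.037, 0.712, 0.038]
contact_force: [1.9, 4.1, 1.2]
gripper_width: -0.0
```

```bash
python3 - <<'E'
from h import *
o,R=st()
for th in np.r_[1.47:-0.05:-.1]:
    y,z=lid(th,170)
    d=(w(0,y+11,z)-o["eef_pos"])*1000
    print(round(th,2),d.round(0))
s=cam("scene");t=cam("top")
cv2.imwrite("pics/h.png",np.hstack([s["color"][0:300,100:420],t["color"][100:400,180:500]])[:,:,::-1])
E
```

```text
t 10.5 tcp [0.4957 0.0747 0.2525] case [2.000e-01 1.219e+02 2.525e+02] F [1.9 4.1 1.2] w -0.0
1.47 [-0.  1. -1.]
1.37 [  2. -16.  -1.]
1.27 [  4. -33.  -3.]
1.17 [  5. -50.  -7.]
1.07 [  7. -66. -12.]
0.97 [  9. -82. -19.]
0.87 [ 11. -97. -27.]
0.77 [  12. -111.  -37.]
0.67 [  14. -123.  -48.]
0.57 [  15. -135.  -61.]
0.47 [  16. -146.  -74.]
0.37 [  17. -155.  -89.]
0.27 [  18. -162. -104.]
0.17 [  19. -168. -120.]
0.07 [  19. -173. -137.]
-0.03 [  19. -175. -154.]
```

View pics/h.png

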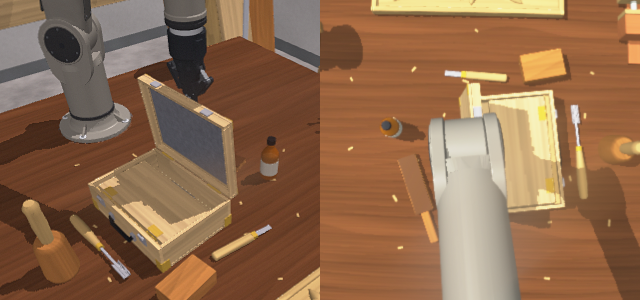

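The lid has just passed upright and follows the finger; pushing force is about 4 N.

Emit:
drive_tool(
  slide=[
    [1,-8,-1],
    [2,-16,-1],
    [3,-25,-2],
    [4,-33,-3],
    [4,-42,-5],
    [5,-50,-7],
    [6,-58,-9],
    [7,-66,-12],
    [8,-74,-15],
    [9,-82,-19],
  ],
  turn=[
    [0,0,0],
    [0,0,0],
    [0,0,0],
    [0,0,0],
    [0,0,0],
    [0,0,0],
    [0,0,0],
    [0,0,0],
    [0,0,0],
    [0,0,0],
  ],
  gripper=[0,0,0,0,0,0,0,0,0,0],
)

```text
t: 11.6
eef_pos: [0.5044, -0.0097, 0.2329]
tool_rot: [0.7, -0.037, 0.712, 0.036]
contact_force: [0.9, 1.2, 3.0]
gripper_width: -0.002
```

Emit:
drive_tool(
  slide=[
    [1,-8,-4],
    [2,-15,-8],
    [2,-22,-13],
    [3,-29,-18],
    [4,-35,-23],
    [5,-41,-29],
    [5,-47,-35],
    [6,-53,-42],
    [6,-58,-48],
    [7,-64,-55],
  ],
  turn=[
    [0,0,0],
    [0,0,0],
    [0,0,0],
    [0,0,0],
    [0,0,0],
    [0,0,0],
    [0,0,0],
    [0,0,0],
    [0,0,0],
    [0,0,0],
  ],
  gripper=[0,0,0,0,0,0,0,0,0,0],
)

```text
t: 12.6
eef_pos: [0.5113, -0.0738, 0.1773]
tool_rot: [0.7, -0.037, 0.712, 0.036]
contact_force: [-0.1, 2.3, 0.6]
gripper_width: -0.004
```

```bash
python3 - <<'E'
from h import *
o,R=st();print(R.round(3))
for th in np.r_[.47:-0.05:-.05]:
    y,z=lid(th,170)
    d=(w(0,y+11,z)-o["eef_pos"])*1000
    print(round(th,2),d.round(0))
s=cam("scene");t=cam("top")
cv2.imwrite("pics/i.png",np.hstack([s["color"][0:300,100:420],t["color"][100:400,180:500]])[:,:,::-1])
E
```

```text
t 12.6 tcp [ 0.5113 -0.0738  0.1773] case [ -0.7 -27.4 177.3] F [-0.1  2.3  0.6] w -0.0
[[-0.017 -0.103  0.994]
 [-0.002  0.995  0.103]
 [-1.     0.    -0.017]]
0.47 [0. 3. 1.]
0.42 [ 1. -2. -6.]
0.37 [  1.  -6. -13.]
0.32 [  2. -10. -21.]
0.27 [  2. -14. -29.]
0.22 [  3. -17. -37.]
0.17 [  3. -20. -45.]
0.12 [  3. -22. -53.]
0.07 [  3. -24. -61.]
0.02 [  4. -26. -70.]
-0.03 [  4. -27. -78.]
```

View pics/i.png

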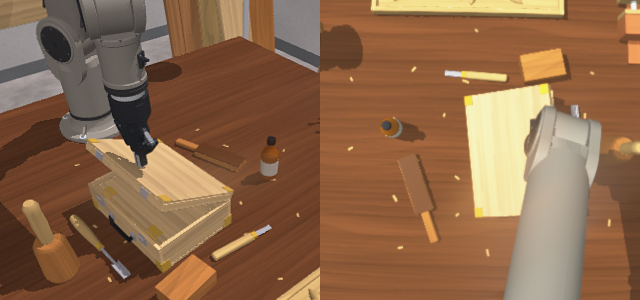

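Emit:
drive_tool(
  slide=[
    [1,-4,-9],
    [1,-8,-17],
    [2,-12,-25],
    [2,-15,-33],
    [3,-19,-41],
    [3,-21,-49],
    [3,-23,-56],
    [3,-24,-62],
    [4,-25,-67],
    [4,-26,-70],
  ],
  turn=[
    [0,0,0],
    [0,0,0],
    [0,0,0],
    [0,0,0],
    [0,0,0],
    [0,0,0],
    [0,0,0],
    [0,0,0],
    [0,0,0],
    [0,0,0],
  ],
  gripper=[0,0,0,0,0,0,0,0,0,0],
)

```text
t: 13.7
eef_pos: [0.5141, -0.1004, 0.1061]
tool_rot: [0.699, -0.037, 0.713, 0.036]
contact_force: [-0.2, 0.5, 1.4]
gripper_width: 0.001
```

Emit:
drive_tool(
  slide=[
    [0,0,-1],
    [0,0,-2],
    [0,0,-3],
    [0,0,-3],
  ],
  turn=[
    [0,0,0],
    [0,0,0],
    [0,0,0],
    [0,0,0],
  ],
  gripper=[0,0,0,0],
)

```text
t: 14.1
eef_pos: [0.5143, -0.1006, 0.104]
tool_rot: [0.699, -0.036, 0.713, 0.036]
contact_force: [-3.4, 0.5, 9.9]
gripper_width: -0.0
```

Contact at z = 104 mm with 10 N, as expected for a shut lid. One more gentle press, then retreat.

Emit:
drive_tool(
  slide=[
    [0,0,-1],
    [0,0,-1],
    [0,0,-1],
  ],
  turn=[
    [0,0,0],
    [0,0,0],
    [0,0,0],
  ],
  gripper=[0,0,0],
)

```text
t: 14.4
eef_pos: [0.5143, -0.1006, 0.1041]
tool_rot: [0.699, -0.036, 0.713, 0.036]
contact_force: [-3.2, -0.2, 11.1]
gripper_width: -0.001
```

Emit:
drive_tool(
  slide=[
    [0,0,10],
    [0,0,40],
    [0,0,80],
    [0,0,120],
    [0,0,170],
    [0,0,220],
    [0,45,250],
    [0,90,250],
    [0,135,250],
    [0,180,250],
  ],
  turn=[
    [0,0,0],
    [0,0,0],
    [0,0,0],
    [0,0,0],
    [0,0,0],
    [0,0,0],
    [0,0,0],
    [0,0,0],
    [0,0,0],
    [0,0,0],
  ],
  gripper=[0,0,0,0,0,0,0,0,0,0],
)

```text
t: 15.4
eef_pos: [0.5139, 0.0812, 0.3551]
tool_rot: [0.7, -0.035, 0.712, 0.037]
contact_force: [0.6, -0.1, 0.8]
gripper_width: 0.0
```

Emit:
drive_tool(
  slide=[
    [0,45,0],
    [0,90,0],
    [0,135,0],
    [0,180,0],
    [0,180,0],
    [0,180,0],
  ],
  turn=[
    [0,0,0],
    [0,0,0],
    [0,0,0],
    [0,0,0],
    [0,0,0],
    [0,0,0],
  ],
  gripper=[0,0,0,0,0,0],
)

```text
t: 16.0
eef_pos: [0.5134, 0.2622, 0.3551]
tool_rot: [0.7, -0.037, 0.712, 0.037]
contact_force: [0.6, -1.2, 0.7]
gripper_width: -0.0
```

```bash
python3 - <<'E'
from h import *
o,R=st()
s=cam("scene");t=cam("top")
a=cv2.resize(s["color"][90:310,110:390],None,fx=1.4,fy=1.4);b=cv2.resize(t["color"][120:340,220:500],None,fx=1.4,fy=1.4)
cv2.imwrite("pics/j.png",np.hstack([a,b])[:,:,::-1])
crop(s,180,120,170,160,4,"k.png")
for th in (0,.035): print(th,proj(s,[w(x,*lid(th)) for x in(-145,145)]).round(1).tolist())
E
```

```text
t 16.0 tcp [0.5134 0.2622 0.3551] case [ 38.6 306.3 355.1] F [ 0.6 -1.2  0.7] w -0.0
0 [[185.5, 176.6], [257.7, 243.2]]
0.035 [[185.1, 174.1], [257.7, 240.7]]
```

View pics/j.png

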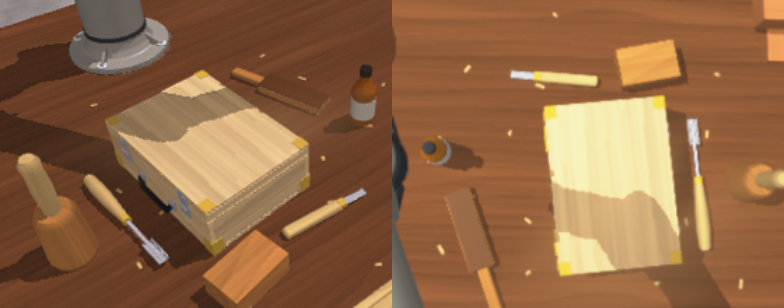

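View pics/k.png

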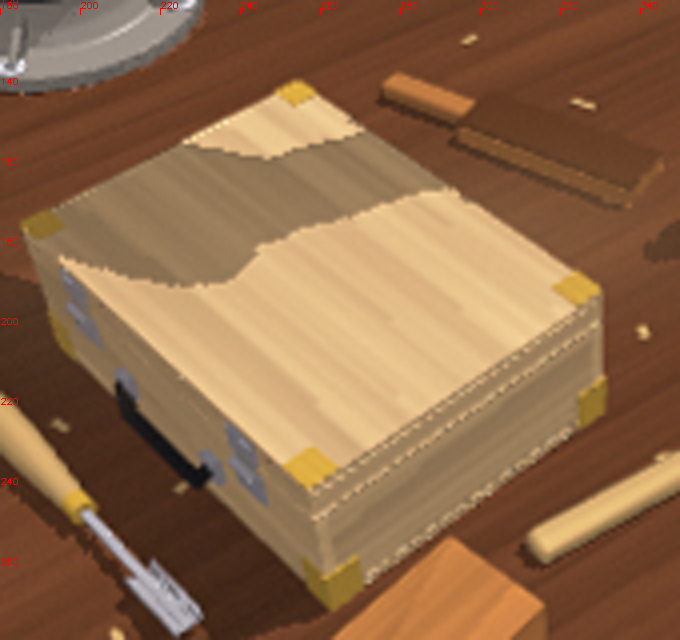

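The lid is flush: its free-edge corners are at (185.5,176.6) and (257.7,243), where a shut lid should put them. The bench items are in place and the arm is clear.

```bash
python3 -c "
from station import bot
print(bot.hand_in())"
```

```text
the job is handed in; nothing more can be done
None
```

The case is closed and handed in at about 16 s of the 61 s allowed. With the closed fingertips I folded the tool board flat onto the divider, then swung the lid down onto the rim, both at about 0.5 rad/s. `hand_in` reports no verdict.

- **Tool board:** the fingertip stopped at z = 70 mm, the height of a folded board. A picture taken before I touched the lid showed it flat; its visible edge corner was about 3 pixels from the predicted spot, mostly sideways.
- **Lid:** the fingertip stopped at z = 104 mm, the height of a shut lid. Both free-edge corners appear where a lid at 0 rad should put them in the scene view.
- **Force:** at the checks between moves, the highest reading was about 16 N, pressing the board flat.
- **Bench items:** judged by eye, they look unmoved in the last pictures. I did not measure their shifts.
- **Not checked:** the loose gouge and the slip stone are hidden under the shut lid. The stone was last seen in place just before I closed it, and the gouge before the board came down; I never touched either.

No check failed. The arm was clear of everything when I handed in.

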